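# Lock the castle nut of a tilt mount and stamp its tag

## Robot

A 6-joint arm with a two-finger parallel gripper is mounted at the origin on a cart in front of the work surface, level with it; the furniture and walls round the work are solid. World frame = base frame: x ahead of the robot, y to its left, z up, the work surface at z = 0. Lengths are in m, angles in rad, forces in N, time in s.
With the tool pointing down it reaches from about 0.375 to 0.9 m from the base axis. Payload 3.1 kg.
Tool frame: the origin (TCP) lies between the finger pads; the fingertips stand robot.tip_extent ahead of it and the grasp point (between the pads) lies 3 mm ahead of it (robot.tip_extent is the distance from the TCP to the fingertips, in m); z points along the fingers, x is the direction in which the jaws open and shut, and the axes are right-handed (so a half turn about z gives the same grasp; the last joint's range is limited). The gripper opens to 87 mm and grips with 3 to 60 N. Pads are 19 mm wide; open, the fingers measure 117 mm over their backs; the gripper's body (75 mm by 190 mm) begins 51 mm behind the grasp point.
Start: joints at [-1.347, 0.527, 1.433, -0, 1.181, -0.178], TCP at [0.244, -0.575, 0.214] pointing down, gripper open.
Joint ranges: [-3.08, 3.08], [-0.75, 2.2], [0.22, 2.44], [-1.43, 4.57], [0, 2.65], [-2.85, 2.85]. Speed limits (rad/s): [2.79, 2.79, 3.14, 3.14, 3.14, 3.14].

## Interface

Orientations are given as a unit quaternion [x, y, z, w].
In Python, from rig import robot, cams gives the robot as it stands.
- The arm moves only by the tool carry_out, never from a script. Its argument "steps" is a list of rows, each a list of 3 entries, a list of its own where there are three numbers: the shift along the world's x, y, z in cm, then the turn about the world's z in degrees, then the closure, from 0 (fully open) to 1 (shut). In form: [[[dx, dy, dz], spin, fingers], ...]. A call has 1 to 10 rows; each row shifts and turns the pose as measured when the row begins; what a row does not reach is not made up. A row lasts 1/10 s, in which the tool goes at most 50 mm and 8.59 degrees, less where a joint would pass 70% of its speed; a pose out of reach is approached as far as the arm can. A call with a gripper value outside its range is refused whole. The fingers move at their own pace and stop on an object; "squeeze" is the grip in N (left out, the last holds). Time passes only in rows, so rows that do not move let the fingers close. It gives the time, the measured TCP pose, the force and the opening at its end, in the units of the state.
- robot.get_obs(): the state, without advancing time (a new reading comes with each control period).
- cams.camera(name): name is "side" or "top"; returns a dict with "pixels" (480x640x3 uint8, red, green, blue), "fx", "fy", "cx", "cy" (pixels), "eye" and "rotation" of the camera in the world. Camera axes: x right, y up, looking along -z (the intrinsics and any distortion apply to the point x, -y, -z); pixel columns grow to the right and rows downward; lengths in m; the calibration is good to about 2 mm. A picture is of the moment at which its call begins. There is no depth.
- robot.hand_in(): hands the job in, once; it reports no verdict.
The state is a dict: "time": time; "q": joint angles; "joint_velocities": joint speeds; "joint_torque": joint torques, N m; "position": TCP position; "tool_rot": TCP orientation; "ft_force": force on the tool from outside, world axes, zero at the start; "moment": the same for the moment, N m; "grip_width": finger opening in m.
Only numpy, scipy, OpenCV 4.12 (cv2) and the standard library are available. Lean on these libraries where they do the work, as an engineer would, in place of code of your own. Each camera call takes 0.05 s, during which the arm holds its last target. There are 200 camera calls.

## Task

Tighten the steel castle nut on the leaning stud clockwise until its yellow mark comes to the yellow line on the flange, then turn it on only as far as needed to line the yellow-marked slot up with the cotter hole, whose direction the white line on the stud's end shows, without going past it. Then press the red-capped automatic punch beside it straight down until it trips, to stamp the tag, and let go. Leave the bottles and other things around standing where they are.

Things in the scene. Friction and masses are not known exactly. Their poses are not given: they have to be found in the camera images.
- base_top (a point): centre of the top of the fixture's aluminium base plate, 130 (x) by 230 (y) by 12 mm, fixed on the worktop; axes are the plate's: x away from the robot at yaw 0, y left, z up. The tilted head with the nut stands at its y = +60 mm between two grey cheeks that rise 47 mm above the plate, the punch at its y = -65 mm
- nut_grip (a point): point on the steel nut's axis, 18 mm above its foot, turning with it. z axis: outward along the stud, which leans 25 degrees from vertical toward the plate's -x side. x axis: along the slot pair whose -x end has the yellow mark, square to a pair of flats (others every 60 degrees). Hexagon 41 mm across flats, 24 mm high, then 11 mm high merlons to 19.5 mm radius: top 17 mm beyond this point
- nut_mark (a point): the yellow mark: middle of the marked flat, 20.5 mm from the nut's axis, 18 mm above its foot, under the marked slot (each of the six flats has a slot at its middle); axes as nut_grip. Below the nut's foot are a collar 32 mm across and 12 mm high, then a flange 53 mm across, so fingers may reach up to 8 mm below the foot
- stud_end (a point): centre of the end face of the dark stud (23 mm across), 36.5 mm above the nut's foot, level with the nut's top within 2 mm; x axis along the cotter hole and the white line, z axis outward along the stud. The stud does not turn
- nut (a joint): angle of the nut, rad, growing clockwise seen from its top (tightening). Starts at 0 to 0.5; tight at 1.2 (yellow mark at the flange's yellow line, on the robot's side); stops hard at 2.6. Stays where it is left. Resistance about 0.12 N m at 0, 0.17 N m at 1.2 and 0.2 N m at 2.0
- stud (a joint): fixed angle of the cotter hole, rad, clockwise: 0.35 to 0.8. The marked slot is lined up with the hole when nut = 1.2 + this value
- punch_top (a point): centre of the flat top of the red cap (26 mm across, 10 mm high) of the upright automatic punch, 84 mm above the base plate when not pressed; moves down with it
- punch (a joint): travel of the punch, m, 0 up to 0.0088 fully down, growing downward. The force rises to about 11 N at 0.004, then the spring trips over and the force falls to about 5 N at the bottom; it springs back up when released. It has tripped above 0.0078
- clear_vial: small white bottle with black cap, 22 mm across and 46 mm tall, standing on the fixture's base plate behind and between head and punch; loose bystander; origin at the centre of its underside
- reagent_bottle: white bottle with blue cap, 46 mm across, 101 mm tall, standing on the worktop; loose bystander; origin at the centre of its underside
- tape_roll: roll of beige tape lying flat, 82 mm across, 19 mm high; loose bystander; origin at the centre of its underside
- amber_bottle: amber bottle with black cap, 42 mm across, 89 mm tall, standing on the worktop; loose bystander; origin at the centre of its underside
- calliper: steel calliper lying flat, 202 mm long, 67 mm wide, 10 mm high; loose bystander; origin at the centre of its underside
- beaker: clear empty beaker, 57 mm across, 70 mm tall; loose bystander; origin at the centre of its underside

How it is judged:
On the way, in this order (a step that is already met when the one before it is completed fails the run):
1. the nut is tight: its yellow mark has reached the yellow line (value of joint nut above 1.17 rad), for 0.05 s.
2. the marked slot is lined up with the cotter hole (within 5 degrees) (angle between the x axis of nut_grip and the x axis of stud_end, either way round below 0.09 rad), for 0.3 s.
3. the punch is pressed until it trips (value of joint punch above 0.0078 m), for 0.02 s.
At the end, for the whole second after the job is handed in: The nut is tight with its marked slot within 0.09 rad (5 degrees) of the cotter hole's direction, at rest, and the punch, after tripping, is back up within 2 mm (angle between the x axis of nut_grip and the x axis of stud_end, either way round below 0.09 rad and value of joint nut above 1.17 rad and value of joint punch below 0.002 m and velocity of joint nut between -0.05 and 0.05 rad/s); the robot touches nothing.
It fails at once if the nut turned more than about 12 degrees past the cotter hole (y of nut_mark in the frame of stud_end above 0.0045 m).
It fails at once if the punch pressed to its trip while the slot is not lined up (value of joint punch above 0.0065 m and not (angle between the x axis of nut_grip and the x axis of stud_end, either way round below 0.09 rad)).
It fails at once if a bystander (small white bottle, white bottle, tape roll, amber bottle, calliper or beaker) moved by more than 25 mm (distance of any of clear_vial, reagent_bottle, tape_roll, amber_bottle, calliper, beaker from where it was at the start of the episode above 0.025 m).
It also fails if it takes over 48 s, if anything falls off the work surface, if the arm or the gripper's body presses on something with over 40 N, if the wrist force passes 120 N, or if a joint passes its speed limit or range.

## Working session

There is one attempt and no reset: what is moved stays moved. The work goes in short steps, Python scripts to look and compute and a tool call to move; the robot and the scene stay as the last step left them, time stands still between calls to the robot, and variables do not carry over. Pictures are saved under pics/ and viewed, about 8 in all and at most 12, crops included, and the job is handed in when it is done.

Besides the shell and the picture viewer there is one more tool, called after "Call:" by a JSON object that holds its "fn" and its "kwargs", one argument or row to a line. carry_out: Moves the arm, as the interface text tells. Its arguments: {"type":"object","properties":{"steps":{"type":"array"},"squeeze":{"type":"number"}},"required":["steps"]}

```bash
ls; mkdir -p pics; python3 - <<'E'
from rig import robot,cams
import cv2
o=robot.get_obs();print(o, robot.tip_extent)
for n in("side","top"):
    c=cams.camera(n);print(n,{k:v for k,v in c.items() if k!="pixels"})
    cv2.imwrite(f"pics/{n}0.png",c["pixels"][...,::-1])
E
```

```text
pics
{'time': 0.0, 'q': array([-1.34748508e+00,  5.28476353e-01,  1.43388623e+00, -4.74013952e-05,
        1.18138878e+00, -1.78456626e-01]), 'joint_velocities': array([ 0.00029082, -0.00049194,  0.00119042,  0.00053248, -0.0012704 ,
       -0.00102956]), 'joint_torque': array([-5.29812842e-04, -4.40039062e+01, -1.76592278e+01,  6.31661760e-02,
        5.79477358e-02, -1.60171389e-04]), 'position': array([ 0.24427535, -0.57447727,  0.21257051]), 'tool_rot': array([ 8.33984723e-01, -5.51786477e-01, -7.95288553e-04, -7.30070564e-04]), 'ft_force': array([-0.89215441, -0.28224647,  0.42192052]), 'moment': array([-0.01613018, -0.02925841, -0.00803593]), 'grip_width': 0.08682261709824222} 0.022
side {'fx': 587.619153727093, 'fy': 587.619153727093, 'cx': 321.9107470523594, 'cy': 244.4905735707507, 'eye': array([0.6113002 , 1.31154507, 1.23322913]), 'rotation': array([0.00778408, 0.41901582, 0.90706205, 0.04004478])}
top {'fx': 468.1340447266287, 'fy': 468.1340447266287, 'cx': 324.02350219894925, 'cy': 238.07907765196362, 'eye': array([0.46436211, 0.01163045, 1.33003234]), 'rotation': array([ 0.01614629, -0.03095386, -0.70389122,  0.7094493 ])}
```

View pics/side0.png

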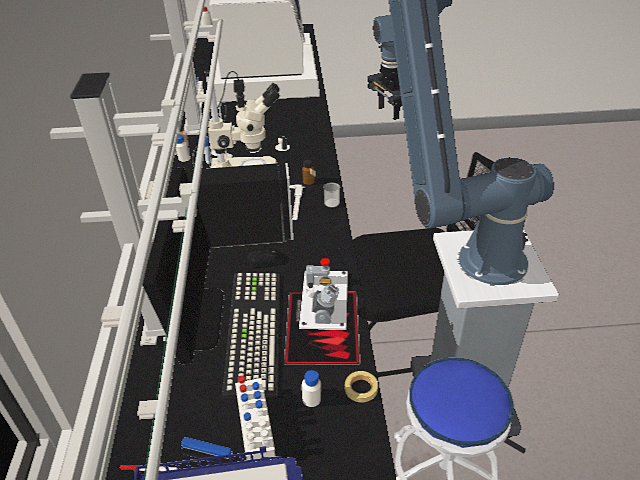

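View pics/top0.png

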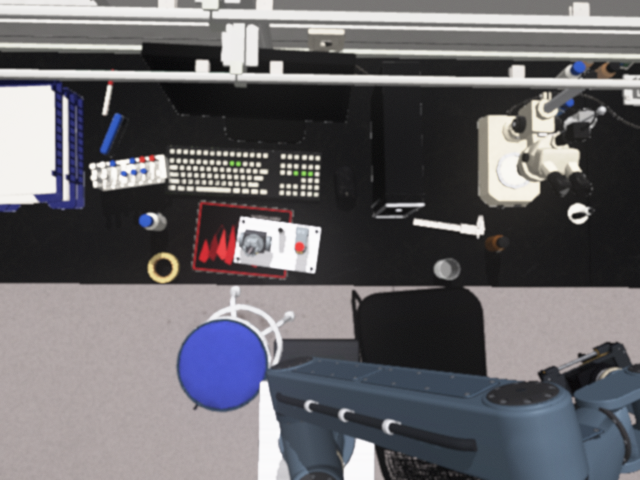

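```bash
cat > h.py <<'E'
from rig import robot,cams
import cv2, numpy as np
from scipy.spatial.transform import Rotation as R
C={}
def cam(n):
    c=cams.camera(n); C[n]=c; return c
def ray(c,u,v):
    d=R.from_quat(c["rotation"]).apply([(u-c["cx"])/c["fx"],-(v-c["cy"])/c["fy"],-1]); return np.array(c["eye"]),d
def onz(c,u,v,z):
    e,d=ray(c,u,v); return e+d*(z-e[2])/d[2]
def proj(c,P):
    p=R.from_quat(c["rotation"]).inv().apply(np.atleast_2d(P)-c["eye"])
    return np.c_[c["cx"]-c["fx"]*p[:,0]/p[:,2], c["cy"]+c["fy"]*p[:,1]/p[:,2]]
def tri(c1,uv1,c2,uv2):
    A=[];b=[]
    for c,uv in((c1,uv1),(c2,uv2)):
        e,d=ray(c,*uv);d=d/np.linalg.norm(d);M=np.eye(3)-np.outer(d,d);A.append(M);b.append(M@e)
    A=np.vstack(A);b=np.hstack(b);x=np.linalg.lstsq(A,b,rcond=None)[0];return x,np.linalg.norm(A@x-b)
def crop(c,u0,v0,w,h,k,name):
    cv2.imwrite(name,cv2.resize(c["pixels"][v0:v0+h,u0:u0+w,::-1],None,fx=k,fy=k,interpolation=cv2.INTER_CUBIC))
E
python3 - <<'E'
from h import *
s=cam("side");t=cam("top")
A=cv2.resize(s["pixels"][250:340,285:365,::-1],None,fx=6.5,fy=6.5,interpolation=cv2.INTER_CUBIC)[:,:]
B=cv2.resize(t["pixels"][205:285,225:330,::-1],None,fx=7.5,fy=7.5,interpolation=cv2.INTER_CUBIC)
cv2.imwrite("pics/s1.png",A);cv2.imwrite("pics/t1.png",B);print(A.shape,B.shape)
for n,c,(u0,v0,u1,v1) in(("s",s,(290,250,365,340)),("t",t,(225,205,330,285))):
    hsv=cv2.cvtColor(c["pixels"],cv2.COLOR_RGB2HSV)
    for nm,m in(("red",cv2.inRange(hsv,(0,150,120),(8,255,255))),("yel",cv2.inRange(hsv,(20,90,90),(35,255,255))),("white",cv2.inRange(hsv,(0,0,190),(180,50,255)))):
        M=np.zeros_like(m);M[v0:v1,u0:u1]=m[v0:v1,u0:u1]
        k,l,st,ce=cv2.connectedComponentsWithStats(M)
        print(n,nm,[(st[i].tolist(),ce[i].round(1).tolist()) for i in range(1,k) if st[i,4]>=2])
E
```

```text
(585, 520, 3) (600, 788, 3)
s red [([320, 258, 10, 8, 57], [324.5, 261.6]), ([290, 297, 2, 1, 2], [290.5, 297.0]), ([354, 308, 2, 1, 2], [354.5, 308.0]), ([355, 330, 1, 2, 2], [355.0, 330.5]), ([329, 337, 14, 3, 30], [335.7, 338.2]), ([323, 339, 3, 1, 3], [324.0, 339.0])]
s yel [([321, 278, 9, 5, 37], [324.9, 280.4]), ([333, 302, 2, 1, 2], [333.5, 302.0])]
s white [([309, 267, 3, 2, 5], [310.2, 267.4]), ([316, 266, 11, 5, 16], [321.2, 267.9]), ([299, 271, 47, 59, 846], [313.6, 308.7]), ([310, 271, 2, 1, 2], [310.5, 271.0]), ([328, 271, 19, 6, 82], [337.0, 273.4]), ([314, 276, 4, 1, 4], [315.5, 276.0]), ([335, 284, 12, 16, 150], [341.7, 291.2]), ([325, 289, 4, 3, 7], [326.4, 290.1])]
t red [([225, 234, 1, 2, 2], [225.0, 234.5]), ([225, 238, 1, 2, 2], [225.0, 238.5]), ([225, 242, 2, 6, 7], [225.1, 244.7]), ([296, 243, 7, 8, 50], [298.9, 246.6]), ([225, 249, 2, 1, 2], [225.5, 249.0])]
t yel []
t white [([234, 217, 87, 56, 2887], [281.0, 244.6]), ([247, 238, 10, 6, 42], [251.5, 240.0])]
```

View pics/s1.png

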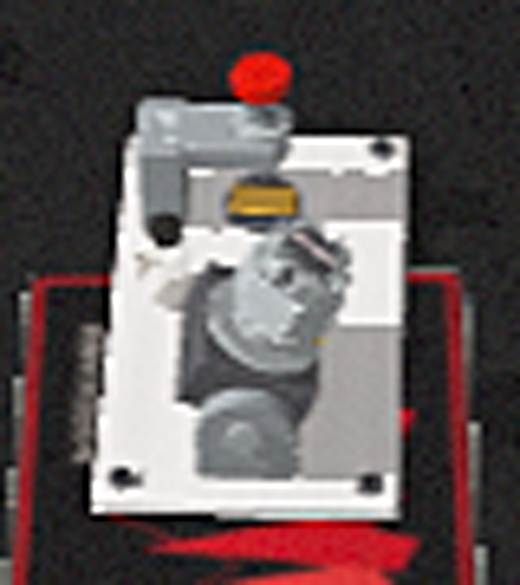

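View pics/t1.png

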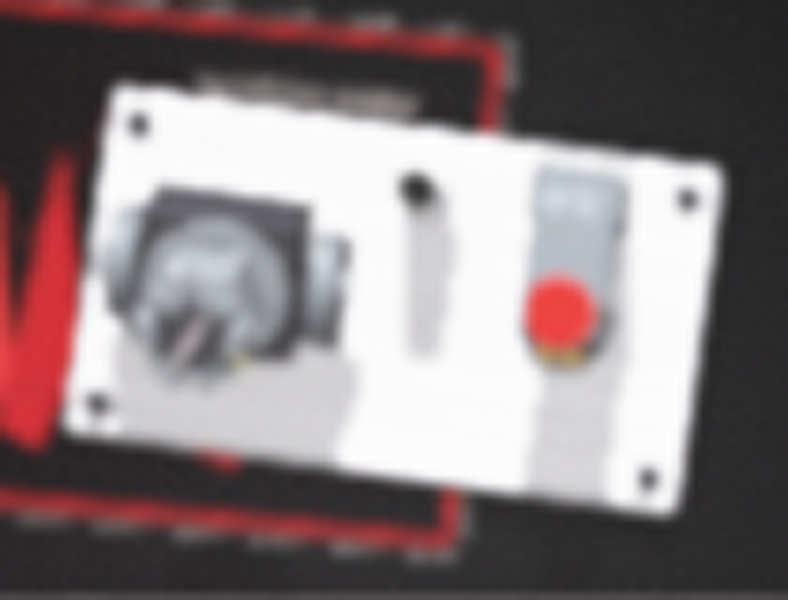

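```bash
python3 - <<'E'
from h import *
out={}
for n in("side","top"):
    ims=[cam(n)["pixels"].astype(float) for _ in range(4)]
    print(n,"noise",np.std(ims,axis=0).mean()); out[n]=np.mean(ims,axis=0)
np.savez("m.npz",**out)
import pickle
pickle.dump({n:{k:v for k,v in C[n].items() if k!="pixels"} for n in C},open("c.pkl","wb"))
t=out["top"].astype(np.uint8)
m=cv2.inRange(t[205:285,225:330],(150,150,150),(255,255,255)); m=cv2.morphologyEx(m,cv2.MORPH_CLOSE,np.ones((9,9)))
k=max(cv2.findContours(m,cv2.RETR_EXTERNAL,cv2.CHAIN_APPROX_NONE)[0],key=cv2.contourArea)
p=k[:,0]+[225,205]; W=np.array([onz(C["top"],u,v,.012)[:2] for u,v in p])
r=cv2.minAreaRect(W.astype(np.float32)*1000);print("plate top",r)
print("vial cap/roughly",onz(C["top"],225+415/7.5,205+187/7.5,.055))
print("punch tri",tri(C["top"],(298.9,246.6),C["side"],(324.5,261.6)),onz(C["top"],298.9,246.6,.096),onz(C["side"],324.5,261.6,.093))
print("stud tri",tri(C["top"],(250.3,250.3),C["side"],(333.5,288.2)))
np.set_printoptions(linewidth=220)
print("top gray rows 244-256 cols 242-262");print(t[244:257,242:262].mean(2).astype(int))
s=out["side"]
print("side gray rows 281-304 cols 318-342");print(s[281:304,318:342].mean(2).astype(int))
print("side R-B");print((s[281:304,318:342,0]-s[281:304,318:342,2]).astype(int))
print("top R-B");print((out['top'][244:257,242:262,0]-out['top'][244:257,242:262,2]).astype(int))
E
```

```text
side noise 2.253328846512156
top noise 0.6448014853471356
plate top ((534.020263671875, 116.25513458251953), (232.1221160888672, 133.010498046875), 82.09672546386719)
vial cap/roughly [0.57080065 0.10458712 0.055     ]
punch tri (array([0.52496557, 0.05217859, 0.09177884]), np.float64(0.0014648012964135647)) [0.52373152 0.0521497  0.096     ] [0.52608217 0.05336427 0.093     ]
stud tri (array([0.51209563, 0.17827905, 0.1067792 ]), np.float64(0.0006108544372956538))
top gray rows 244-256 cols 242-262
[[101 121 150 172 176 172 166 153 146 158 172 178 181 179 166 150 142 145 155 159]
 [112 138 159 163 161 159 151 133 126 142 160 169 175 176 166 154 144 142 150 154]
 [128 161 173 159 139 134 127 110 108 124 140 149 155 159 162 160 151 144 145 148]
 [142 169 179 154 116 102 100  98 109 125 128 124 128 143 162 171 161 149 147 143]
 [154 164 169 142 104  86  87 102 127 138 122 103 109 141 171 178 165 153 147 134]
 [169 161 157 133 101  84  93 121 146 141 111  93 109 147 172 169 156 150 141 118]
 [185 173 158 131  99  89 111 143 152 130  98  90 114 146 161 151 138 135 122  96]
 [197 188 167 
[... 5473 characters left out ...]
-3  -5  -8 -10 -11 -10 -10  -9  -8]
 [ -4  -7  -8  -7  -5  -3  -2   1   2   1   0  -2  -6  -9 -10  -9  -9  -9  -8  -7]
 [ -3  -6  -7  -7  -4  -2   0   2   3   1   0  -3  -7  -8  -9  -8  -8  -8  -7  -5]
 [ -1  -3  -5  -6  -5  -1   1   3   3   0  -2  -4  -5  -5  -4  -1  -2  -5  -4  -3]
 [ -1  -2  -3  -5  -6  -2   2   3   0  -1  -3  -4  -3   1  10  13   7   0  -1  -1]
 [  0  -1  -4  -6  -7  -4  -1   0  -2  -4  -5  -6  -3   5  17  17   8   0  -1  -1]
 [  0   0  -3  -6  -8  -7  -5  -5  -6  -6  -7  -8  -6   0   8   8   3   0  -1  -1]
 [  0  -1  -2  -4  -6  -7  -6  -6  -5  -7  -7  -8  -7  -3   0   0   0  -1  -1  -1]
 [ -1  -1  -1  -2  -3  -4  -4  -3  -3  -4  -5  -6  -4  -2  -1  -1   0  -1  -1  -1]]
```

```bash
cat > g.py <<'E'
from h import *
import pickle
K=pickle.load(open("c.pkl","rb"))
yaw=np.deg2rad(-7.9); X=np.array([np.cos(yaw),np.sin(yaw),0]);Y=np.array([-np.sin(yaw),np.cos(yaw),0]);Z=np.array([0,0,1.])
s25,c25=np.sin(np.deg2rad(25)),np.cos(np.deg2rad(25))
a=-s25*X+c25*Z; e0=-c25*X-s25*Z
def plane(c,u,v,P):  # ray onto plane square to stud axis
    e,d=ray(c,u,v); return e+d*((P-e)@a)/(d@a)
def ang(v): return np.arctan2(v@-Y,v@e0)  # CCW from robot side: nut=1.2-ang
def wline(im,box,base,cut):
    u0,v0,u1,v1=box; w=np.clip(im[v0:v1,u0:u1,0]-im[v0:v1,u0:u1,2]-base,0,None); w[w<cut]=0
    vv,uu=np.mgrid[v0:v1,u0:u1]; c=np.array([(w*uu).sum(),(w*vv).sum()])/w.sum()
    D=np.stack([uu-c[0],vv-c[1]],-1).reshape(-1,2); S=(D*w.reshape(-1,1)).T@D
    ev,V=np.linalg.eigh(S); return c,V[:,1],np.sqrt(ev/w.sum())
E
python3 - <<'E'
from g import *
m=np.load("m.npz")
tb=(246,246,254,254); sb=(328,285,338,292)
ct,dt,wt=wline(m["top"],tb,-3,2); cs,ds,ws=wline(m["side"],sb,-3,4)
S,err=tri(K["top"],ct,K["side"],cs); print("line c",ct,cs,S,err,wt,ws)
for n,c,d in(("top",ct,dt),("side",cs,ds)):
    v=plane(K[n],*(c+3*d),S)-plane(K[n],*(c-3*d),S); v=v if v@e0>0 else -v
    print(n,"phi",-ang(v))
mt,_,_=wline(m["top"],(253,250,261,256),0,3); ms,_,_=wline(m["side"],(332,300,337,304),10,3)
M,err=tri(K["top"],mt,K["side"],ms); print("mark",mt,ms,M,err)
# axis via stud end; mark is 18.5 below end plane
for nm,Q in(("tri",M),("top",plane(K["top"],*mt,S-.0185*a)),("side",plane(K["side"],*ms,S-.0185*a))):
    r=Q-S; print(nm,"axial",r@a*1e3,"rad",np.linalg.norm(r-(r@a)*a)*1e3,"nut",1.2-ang(r))
rel=S-np.array([.534,.1163,.012]);print("stud plate",rel@X,rel@Y,rel@Z,"grip",S-.0185*a)
E
```

```text
line c [249.84636872 250.13687151] [333.75531915 287.25768322] [0.51189116 0.17893472 0.11100784] 0.0012542795128665319 [0.84610616 1.63631359] [1.49361335 2.12461954]
top phi 0.4891899308001189
side phi -0.11676453606913348
mark [256.72110553 252.88693467] [333.74686192 302.        ] [0.50929325 0.16908995 0.04318955] 0.0017322827870219347
tri axial -60.94859109700818 rad 31.436589403719253 nut 0.8726350731453772
top axial -18.499999999999968 rad 20.049882913510004 nut 0.281833300210213
side axial -18.49999999999997 rad 36.274518429443766 nut 2.460370554685877
stud plate -0.030507812585937724 0.059001543421752255 0.09900784153914943 grip [0.5196354  0.17786012 0.09424115]
```

```bash
python3 - <<'E'
from g import *
m=np.load("m.npz")
def ridge(im,guess0,guess1,f):
    # sample perpendicular profiles along the line, centroid of each
    p0,p1=np.array(guess0),np.array(guess1);d=(p1-p0)/np.linalg.norm(p1-p0);n=np.array([-d[1],d[0]])
    I=f(im).astype(np.float32);pts=[]
    o=np.linspace(-2,2,41)
    for t in np.linspace(0,1,15):
        q=p0+t*(p1-p0)+o[:,None]*n
        pr=cv2.remap(I,q[:,0].astype(np.float32)[None],q[:,1].astype(np.float32)[None],cv2.INTER_CUBIC)[0]
        w=np.clip(pr-np.median(pr)-.3*(pr.max()-np.median(pr)),0,None); 
        # keep the lobe at the peak near centre
        w[np.abs(o-o[np.argmax(w)])>1.2]=0
        pts.append(p0+t*(p1-p0)+(w*o).sum()/w.sum()*n)
    v=cv2.fitLine(np.array(pts,np.float32),cv2.DIST_HUBER,0,.01,.01).ravel(); return v[2:],v[:2]
rb=lambda i:i[...,0]-i[...,2]; g=lambda i:i.mean(2)
S=np.array([.5119,.1789,.108])
for n,p0,p1 in(("top",(251.3,247.8),(248,252.7)),("side",(331,286.4),(335.4,289.8))):
    for nm,f in(("rb",rb),("gray",g)):
        q0,q1=p0,p1
        c,d=ridge(m[n],q0,q1,f)
        v=plane(K[n],*(c+3*d),S)-plane(K[n],*(c-3*d),S); v=v if v@e0>0 else -v
        print(n,nm,c,d,"phi",-ang(v))
print("line c tri",tri(K["top"],(249.75,250.2),K["side"],(333.2,288)))
for ax in(-48.5,-18.5,-44):
    r=plane(K["side"],333.75,302,S+ax/1e3*a)-S; print("side yellow",ax,np.linalg.norm(r-(r@a)*a)*1e3,ang(r))
for b in(0,-2,-5):
  for cut in (2,4):
    mt,_,_=wline(m["top"],(253,250,261,256),b,cut);r=plane(K["top"],*mt,S-.0185*a)-S;print("mark top",mt,np.linalg.norm(r-(r@a)*a)*1e3,1.2-ang(r))
    
E
```

```text
top rb [249.79814 250.0954 ] [ 0.56486   -0.8251868] phi 0.4614993240695525
top gray [249.66164 250.20695] [ 0.540399  -0.8414089] phi 0.43490584980292435
side rb [333.14383 287.8479 ] [0.795671   0.60572904] phi 0.4597518285565434
side gray [333.20572 287.96268] [0.7939606 0.6079692] phi 0.46403166700594517
line c tri (array([0.5126363 , 0.17940959, 0.10869415]), np.float64(8.865899857878146e-05))
side yellow -48.5 23.22723573149035 -0.024308442711881893
side yellow -18.5 33.567435079847066 -1.2385616450607326
side yellow -44 22.01225132291549 -0.2403406047933584
mark top [256.72110553 252.88693467] 19.700771106831382 0.29283319286291176
mark top [256.67792208 252.84935065] 19.548314465622287 0.29311280870569534
mark top [256.74211503 252.95918367] 19.88142598251941 0.29840308572263696
mark top [256.73430962 252.90585774] 19.762013608261555 0.2935387490164436
mark top [257.10544612 253.09385863] 20.809281945099237 0.2776101639301938
mark top [256.88761175 253.12643678] 20.475618988628565 0.3015120427912632
```

Call:
{"fn": "carry_out", "kwargs": {
  "steps": [
    [[1.7,4.7,0],0,0],
    [[1.7,4.7,0],0,0],
    [[1.7,4.7,0],0,0],
    [[1.7,4.7,0],0,0],
    [[1.7,4.7,0],0,0],
    [[1.7,4.7,0],0,0],
    [[1.7,4.7,0],0,0],
    [[1.7,4.7,0],0,0],
    [[1.7,4.7,0],0,0],
    [[1.7,4.7,0],0,0]
  ],
  "squeeze": 25
}}

```text
time: 1.6
position: [0.4127, -0.1089, 0.2155]
tool_rot: [0.83, -0.558, 0.007, 0.003]
ft_force: [1.1, -0.6, -0.2]
grip_width: 0.0871
```

Call:
{"fn": "carry_out", "kwargs": {
  "steps": [
    [[1.7,4.7,0],-2,0],
    [[1.7,4.7,0],-2,0],
    [[1.7,4.7,0],-2,0],
    [[1.7,4.7,0],-2,0],
    [[1.7,4.7,0],-1,0],
    [[1.7,4.7,-1],-1,0],
    [[0.5,0.5,-2],0,0],
    [[0,0,-1],0,0],
    [[0,0,0],0,0]
  ]
}}

```text
time: 2.5
position: [0.5216, 0.1854, 0.1783]
tool_rot: [0.779, -0.627, 0.012, -0.0]
ft_force: [-0.6, -1.6, 0.4]
grip_width: 0.0871
```

```bash
cat > st.py <<'E'
from g import *
def st():
    o=robot.get_obs(); r=R.from_quat(o["tool_rot"]); x=r.apply([1,0,0])
    print("t",round(o["time"],2),"pos",o["position"].round(4),"yaw",np.degrees(np.arctan2(x[1],x[0])).round(2),"z",r.apply([0,0,1]).round(3),"F",o["ft_force"].round(1),"M",o["moment"].round(2),"w",o["grip_width"].round(4),"q6",o["q"][5].round(2))
if __name__=="__main__": st()
E
python3 st.py
```

```text
Traceback (most recent call last):
  File "st.py", line 5, in <module>
    if __name__=="__main__": st()
                             ~~^^
  File "st.py", line 4, in st
    print("t",round(o["time"],2),"pos",o["position"].round(4),"yaw",np.degrees(np.arctan2(x[1],x[0])).round(2),"z",r.apply([0,0,1]).round(3),"F",o["ft_force"].round(1),"M",o["moment"].round(2),"w",o["grip_width"].round(4),"q6",o["q"][5].round(2))
                                                                                                                                                                                                     ^^^^^^^^^^^^^^^^^^^^^
AttributeError: 'float' object has no attribute 'round'
```

Call:
{"fn": "carry_out", "kwargs": {
  "steps": [
    [[-0.2,-0.7,-2],0,0],
    [[0,0,-2],0,0],
    [[0,0,-2],0,0],
    [[0,0,-1],0,0],
    [[0,0,0],0,0]
  ]
}}

```text
time: 3.0
position: [0.5202, 0.1728, 0.11]
tool_rot: [0.777, -0.63, 0.013, -0.001]
ft_force: [0.1, 0.3, 0.9]
grip_width: 0.0872
```

```bash
sed -i 's/o\["grip_width"\].round(4)/round(float(o["grip_width"]),4)/; s/o\["q"\]\[5\].round(2)/np.round(o["q"][5],2)/' st.py; python3 - <<'E'
from st import *
st(); s=cam("side");t=cam("top")
A=cv2.resize(s["pixels"][225:345,285:385,::-1],None,fx=5,fy=5,interpolation=cv2.INTER_CUBIC)
B=cv2.resize(t["pixels"][205:325,215:275,::-1],None,fx=5,fy=5,interpolation=cv2.INTER_CUBIC)
cv2.imwrite("pics/a2.png",np.hstack([A,B]))
E
```

```text
t 3.0 pos [0.5202 0.1728 0.11  ] yaw -78.09 z [ 0.022 -0.014 -1.   ] F [0.1 0.3 0.9] M [ 0.05  0.04 -0.03] w 0.0872 q6 1.51
```

View pics/a2.png

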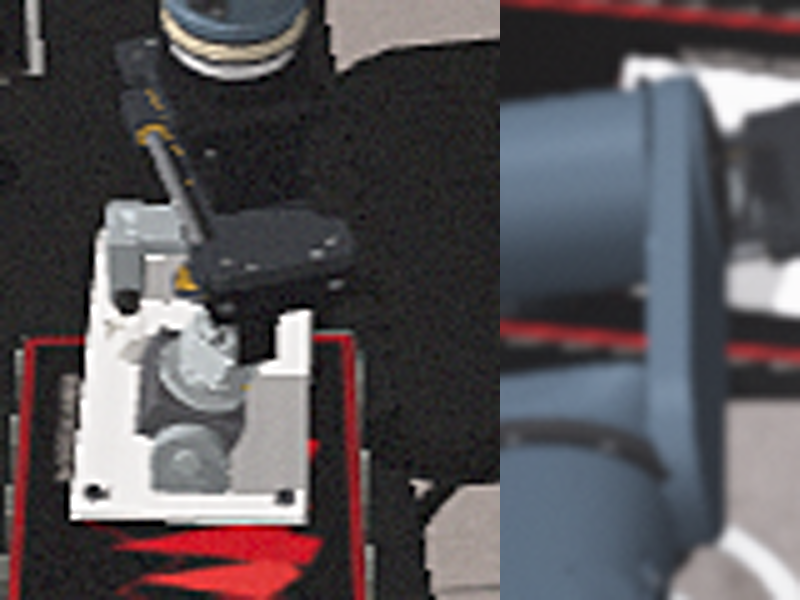

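```bash
python3 - <<'E'
from g import *
P=np.array([.5202,.1728,.11]);x=np.array([np.cos(np.deg2rad(102)),np.sin(np.deg2rad(102)),0])
for s in(.0435,.0585,-.0435,-.0585):
    q=P+s*x+[0,0,-.022]; print(s,((proj(K["side"],q)-[285,225])*5).round())
print(((proj(K["side"],[.5201,.178,.0917])-[285,225])*5).round())
E
```

```text
0.0435 [[250. 389.]]
0.0585 [[259. 409.]]
-0.0435 [[203. 282.]]
-0.0585 [[196. 264.]]
[[227. 336.]]
```

```bash
python3 - <<'E'
from g import *
P=np.array([.5202,.1728,.11]);x=np.array([np.cos(np.deg2rad(102)),np.sin(np.deg2rad(102)),0]);y=np.array([-x[1],x[0],0])
for L in(.095,.0375,-.0375,-.095):
  for w in(.0375,.095) if abs(L)<.09 else (.0375,):
    for sg in(1,-1): print(L,w*sg,[((proj(K["side"],P+L*x+sg*w*y+[0,0,dz])-[285,225])*5).round().tolist()[0] for dz in(.048,)])
s=cam("side")
A=s["pixels"][265:320,310:360,::-1].astype(float); A=np.clip(255*(A/255)**.5,0,255).astype(np.uint8)
cv2.imwrite("pics/a3.png",cv2.resize(A,None,fx=10,fy=10,interpolation=cv2.INTER_CUBIC))
E
```

```text
0.095 0.0375 [[350.0, 347.0]]
0.095 -0.0375 [[209.0, 379.0]]
0.0375 0.0375 [[314.0, 273.0]]
0.0375 -0.0375 [[177.0, 303.0]]
0.0375 0.095 [[417.0, 250.0]]
0.0375 -0.095 [[71.0, 327.0]]
-0.0375 0.0375 [[270.0, 182.0]]
-0.0375 -0.0375 [[138.0, 210.0]]
-0.0375 0.095 [[370.0, 161.0]]
-0.0375 -0.095 [[35.0, 233.0]]
-0.095 0.0375 [[239.0, 116.0]]
-0.095 -0.0375 [[110.0, 143.0]]
```

View pics/a3.png

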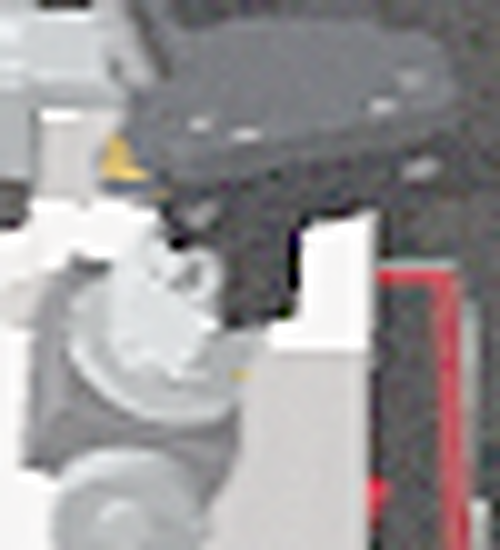

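```bash
python3 - <<'E'
from g import *
np.set_printoptions(linewidth=250)
s=cam("side")["pixels"].astype(float);m=np.load("m.npz")["side"]
d=np.abs(s-m).max(2);print((d[280:312,318:346]).astype(int))
E
```

```text
[[  5   3   6   7  16  86 109 113 112 105 100 110  63  89 132 126 124 125 127 121 116 126 114 119 127 123 131 143]
 [  5   6   6  10  19  81 113 110 116 108 109 120  57  93 121 119 121 126 118 116 132 128 130 141 152 150 142 144]
 [  9   4   5   9  18  64 190 182 182 147 123 135  74  90 129 128 133 133 140 133 141 144 138 142 138 139 131 129]
 [  4   8   3   9  12  11  13  12  17  57  78  59  62  97 132 139 140 137 135 121 125 121 131 133 132 130 133 151]
 [  2   8   5   9   2   8  23  51  62  89 128  97 149 141 118 124 157 202 229 224 227 210 209 227 216 217 219 227]
 [  8   5   2   0   5  11   5  11 101 124 100  92  63  52  45  66 151 214 212 211 213 202 201 206 219 214 219 234]
 [  2   1   4   2   3   5   1  41 140 177  93   5  94 129  77  39  60 206 211 177 191 207 217 223 228 230 228 189]
 [  3   2   2   3   4   6  14  29 115 167  86  17  50 103 133  87  31  64  79 142 214 220 229 114  86  39  21  10]
 [  3   3   3   4   2   5  15  37 122 152 108  87  57  45  58 154 129  46  44  94 143 223  55  21  21  18  13   7]
 [  3   2   4   3   5   5   7  19  51 143 122  74  52  48  37  87
[... 1880 characters left out ...]
   4   5]
 [ 11   9   1   2   1   8   7   4   3   2   3  10   1   4   4  10   7   8   3   4   5   3   5   6   7   6   3   6]
 [  4   4   4   2   3   6   1   2   2   4   1   3   6   5   2   3   2   2   6   8   3   5   6   4   2   3   3   5]
 [  1   4   1   2   5   2   5   5   5   7   1   1   3   1   4   6   9   6   2   4   3   8   6   4   3   4   7   3]
 [  2   7   2   4   2   4   3   2   4   4   5   2   4   6   4   3   4   5   5   7   7   8  10   6   7   5   8   5]
 [  5   6   4   7   3   7   8   8   3   4   7   4   3  12   2   3   8   4   4   3   5   4   6   6   5   6   7   2]
 [  5   8   4   3   5   4   7   2   5   5   8   1   2   5   4   5   5   5  11   7   3   7   5   5   6   3   4   6]]
```

```bash
python3 - <<'E'
from g import *
P=np.array([.24427,-.57448,.19057]);x=np.array([.391,-.9207,0])
for s in(.0435,.0585,-.0435,-.0585): print(s,proj(K["side"],P+s*x).round(1),proj(K["top"],P+s*x).round(1))
e,d=ray(K["side"],335.6,297.2)
for z in(.07,.088,.1,.11,.12,.13): print(z,onz(K["side"],335.6,297.2,z).round(4))
m=np.load("m.npz")["side"].astype(np.uint8)
a1=m[60:130,360:420,::-1]; a2=np.load("m.npz")["top"].astype(np.uint8)[340:400,530:640,::-1]
A=cv2.resize(a1,(480,560),interpolation=cv2.INTER_CUBIC);B=cv2.resize(a2,None,fx=2.9,fy=2.9)
B=cv2.copyMakeBorder(B,0,560-B.shape[0],0,0,cv2.BORDER_CONSTANT)
cv2.imwrite("pics/a4.png",np.hstack([A,B]))
E
```

```text
0.0435 [[381.  115.4]] [[571.4 355. ]]
0.0585 [[378.8 113.7]] [[577.  352.6]]
-0.0435 [[393.9 125.7]] [[539.1 369.2]]
-0.0585 [[396.2 127.5]] [[533.5 371.6]]
0.07 [0.506  0.1769 0.07  ]
0.088 [0.5076 0.1945 0.088 ]
0.1 [0.5087 0.2062 0.1   ]
0.11 [0.5096 0.216  0.11  ]
0.12 [0.5105 0.2257 0.12  ]
0.13 [0.5114 0.2355 0.13  ]
```

View pics/a4.png

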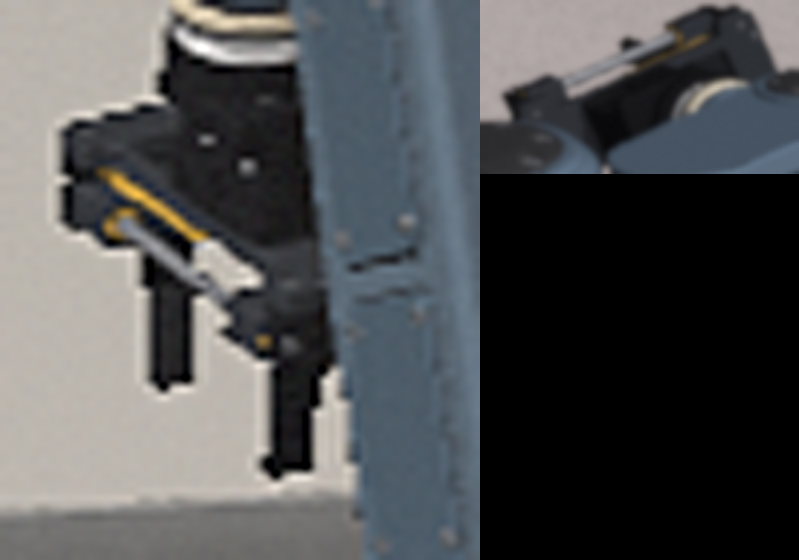

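```bash
python3 - <<'E'
from g import *
O=np.array([.534,.1163,.012])
for sx,sy in((1,1),(-1,1),(-1,-1),(1,-1)): print(sx,sy,proj(K["side"],O+.065*sx*X+.115*sy*Y).round(1),proj(K["top"],O+.065*sx*X+.115*sy*Y).round(1))
print(proj(K["side"],O-.065*Y+.084*Z),proj(K["top"],O-.065*Y+.084*Z))
E
```

```text
1 1 [[298.2 326.2]] [[240.2 215.5]]
-1 1 [[345.3 327.7]] [[232.9 261.2]]
-1 -1 [[347.5 270.5]] [[314.2 273. ]]
1 -1 [[304.9 269.4]] [[320.9 227.4]]
[[324.79173654 260.4719574 ]] [[298.99381573 246.09505181]]
```

```bash
python3 - <<'E'
from g import *
P=np.array([.24427,-.57448,.21257]);x=np.array([.391,-.9207,0]);y=np.array([-.9207,-.391,0])
for s,t in(((373.7,88.1),(605.9,352.1)),((390,100),(559.3,369.3))):
    Q,e=tri(K["side"],s,K["top"],t);r=Q-P;print(Q.round(4),e,"jaw",r@x,"other",r@y,"up",r[2])
E
```

```text
[ 0.2868 -0.6387  0.2882] 0.002088027837317561 jaw 0.07572425275656582 other -0.014025513250825607 up 0.0756072281329557
[ 0.2481 -0.5301  0.2934] 0.00045044723591966285 jaw -0.03933271988322387 other -0.020909962926427342 up 0.08083903092851683
```

Call:
{"fn": "carry_out", "kwargs": {
  "steps": [
    [[0,0,0],0,0.4],
    [[0,0,0],0,0.4],
    [[0,0,0],0,0.5],
    [[0,0,0],0,0.5],
    [[0,0,0],0,0.5],
    [[0,0,0],0,0.6],
    [[0,0,0],0,0.6]
  ],
  "squeeze": 4
}}

```text
time: 3.9
position: [0.5234, 0.1744, 0.1143]
tool_rot: [0.777, -0.629, 0.016, -0.005]
ft_force: [-0.7, 0.9, 0.2]
grip_width: 0.0397
```

```bash
python3 st.py
```

```text
t 3.9 pos [0.5234 0.1744 0.1143] yaw -77.98 z [ 0.032 -0.013 -0.999] F [-0.7  0.9  0.2] M [ 0.04  0.01 -0.05] w 0.0397 q6 1.51
```

Call:
{"fn": "carry_out", "kwargs": {
  "steps": [
    [[-0.05,0,-0.05],0,0.7],
    [[-0.05,0,-0.05],0,0.7],
    [[-0.05,0,-0.05],0,0.7]
  ]
}}

```text
time: 4.2
position: [0.5218, 0.1745, 0.1126]
tool_rot: [0.777, -0.629, 0.016, -0.005]
ft_force: [0.6, 0.3, -0.2]
grip_width: 0.0273
```

```bash
python3 - <<'E'
from st import *
st(); np.set_printoptions(linewidth=250)
s=cam("side");d=np.abs(s["pixels"].astype(float)-np.load("m.npz")["side"]).max(2)[278:302,318:346];print(d.astype(int))
A=s["pixels"][255:330,300:365,::-1].astype(float); A=np.clip(255*(A/255)**.5,0,255).astype(np.uint8)
cv2.imwrite("pics/a5.png",cv2.resize(A,None,fx=8,fy=8,interpolation=cv2.INTER_CUBIC))
E
```

```text
t 4.2 pos [0.5218 0.1745 0.1126] yaw -77.98 z [ 0.032 -0.013 -0.999] F [ 0.6  0.3 -0.2] M [ 0.05 -0.   -0.02] w 0.0273 q6 1.51
[[  4   4   9   8   1  34  38  42  46  24  18  33  91 112 108 112  34  43  86 105 106 124 111 119 121 118 118 119]
 [  5   3   2   7  12  33 117  91  85 119 115 123  86  86 104 111 122 133 123 126 126 126 122 120 126 122 118 120]
 [  4   2   3   3   8  15  20  90 131 115 110 123  66  94 139 118 126 125 119 120 124 121 123 113 120 135 131 140]
 [  2   5   5   5   3   7  15  35 126 120 107 118  57  85 126 125 125 123 114 124 129 131 135 148 146 139 141 153]
 [  5   4   5   5   4   5  15   4  88 160 136 135  67  92 129 141 140 142 137 153 147 143 134 139 139 137 135 138]
 [  2   3   2   1   6   5   4   7   9  48  85  57  68 100 135 139 147 132 129 134 118 119 124 131 145 139 128 133]
 [  7   7   6   5   4   2   5   1  30  98 140  99 150 152 117 140 163 216 220 215 221 225 218 225 213 226 219 224]
 [  4   2   2   0   4   8   8   6  58 122 104  93  63  44  45  73 147 217 211 211 211 217 207 206 216 215 224 232]
 [  2   2   3   4   2   5   1   6  88 184 101  12  90
[... 1087 characters left out ...]
   2   3]
 [  2   6   4   4   7   1   5   4   7   4   6   7   6   7   5   5   2   6   4   6   4   3   4   3   2   3   3   3]
 [  2   3   4   8   9   5  12  10   6   8   5   7   1   7   1   5   2   3   1  10   2   3   2   3   2   2   5   2]
 [  6   6   6   5   5   5   2   2   2   4   1   8   7   5   5   8   4   4   7   2   3   3   4   1   1   3   1   2]
 [  1   1   5   5   4   7   6   5   4   5   5   2   2   2   5   5   1   2   8   3   1   3   2   3   3   3   2   0]
 [  3   6   5   8   5   7   9   1   5   6  12   1   7   4   3   6   4   6   7   5   6   1   7   7   6   7   6   8]
 [  8   1   3   1   3   3  10   1   5   8   2   4   3   1   7   4   1   4   5   3   6   3   6  12   4   6   3   4]]
```

View pics/a5.png

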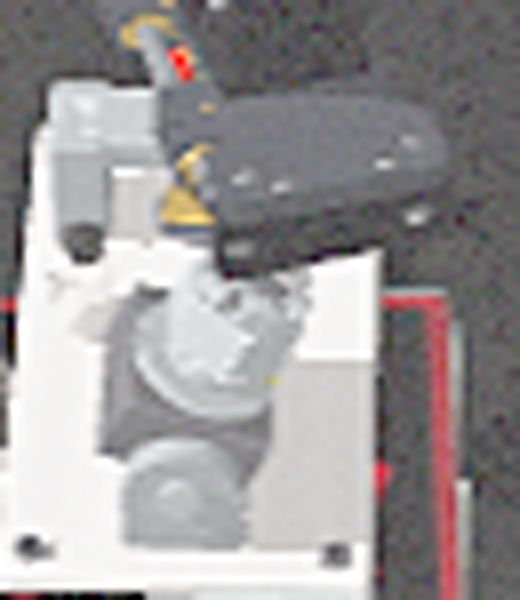

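Call:
{"fn": "carry_out", "kwargs": {
  "steps": [
    [[-0.1,0.1,0],0,0],
    [[-0.1,0.1,0],0,0],
    [[-0.1,0.1,0],0,0],
    [[0,0,0],0,0],
    [[0,0,-0.1],0,0],
    [[0,0,-1],0,0],
    [[0,0,-1],0,0],
    [[0,0,-0.1],0,0],
    [[0,0,-0.1],0,0]
  ]
}}

```text
time: 5.15
position: [0.518, 0.1777, 0.087]
tool_rot: [0.777, -0.629, 0.016, -0.005]
ft_force: [-0.5, 0.4, 0.9]
grip_width: 0.0849
```

```bash
cat > fd.py <<'E'
from st import *
def fin():
    st(); s=cam("side")["pixels"].astype(float); d=np.abs(s-np.load("m.npz")["side"]).max(2)
    for u in range(328,346): 
        r=np.where(d[270:340,u]>35)[0]; print(u,r.max()+270 if len(r) else None,end="; ")
    print()
if __name__=="__main__": fin()
E
python3 fd.py
```

```text
t 5.15 pos [0.518  0.1777 0.087 ] yaw -77.98 z [ 0.031 -0.013 -0.999] F [-0.5  0.4  0.9] M [-0.01  0.06  0.04] w 0.0849 q6 1.51
328 297; 329 298; 330 298; 331 297; 332 297; 333 304; 334 304; 335 304; 336 304; 337 304; 338 304; 339 304; 340 303; 341 303; 342 295; 343 295; 344 295; 345 294;
```

Call:
{"fn": "carry_out", "kwargs": {
  "steps": [
    [[0.1,0,-1],0,0],
    [[0,0,-0.8],0,0.2],
    [[0,0,-0.1],0,0.4],
    [[0,0,-0.1],0,0.4],
    [[0,0,0],0,0.5],
    [[0,0,0],0,0.5],
    [[0,0,0],0,0.6]
  ],
  "squeeze": 4
}}

```text
time: 5.9
position: [0.5191, 0.177, 0.065]
tool_rot: [0.778, -0.629, 0.016, -0.004]
ft_force: [2.4, -8.7, -1.8]
grip_width: 0.0475
```

```bash
python3 fd.py
```

```text
t 5.9 pos [0.5191 0.177  0.065 ] yaw -77.92 z [ 0.03  -0.014 -0.999] F [ 2.4 -8.7 -1.8] M [-1.36 -0.12 -0.05] w 0.0475 q6 1.52
328 303; 329 303; 330 303; 331 305; 332 305; 333 304; 334 305; 335 305; 336 304; 337 304; 338 304; 339 301; 340 302; 341 301; 342 301; 343 301; 344 300; 345 300;
```

Call:
{"fn": "carry_out", "kwargs": {
  "steps": [
    [[0.05,-0.2,0],0,0.6],
    [[0,-0.1,0],0,0.6],
    [[0,0,0],0,0.6]
  ]
}}

```text
time: 6.25
position: [0.5192, 0.1761, 0.0651]
tool_rot: [0.777, -0.63, 0.015, -0.006]
ft_force: [0.5, -2.2, -2.1]
grip_width: 0.0462
```

```bash
python3 fd.py
```

```text
t 6.25 pos [0.5192 0.1761 0.0651] yaw -78.05 z [ 0.03  -0.01  -0.999] F [ 0.5 -2.2 -2.1] M [-0.42 -0.1   0.04] w 0.0462 q6 1.51
328 303; 329 303; 330 303; 331 305; 332 305; 333 304; 334 304; 335 304; 336 304; 337 304; 338 303; 339 301; 340 301; 341 300; 342 300; 343 300; 344 300; 345 300;
```

Call:
{"fn": "carry_out", "kwargs": {
  "steps": [
    [[0,0,0],0,0.8],
    [[0,0,0],0,0.8],
    [[0,0,-0.05],-4,0.8],
    [[0,0,-0.05],-5,0.8],
    [[0,0,-0.05],-5,0.8]
  ],
  "squeeze": 25
}}

```text
time: 6.8
position: [0.5188, 0.177, 0.0637]
tool_rot: [-0.692, 0.722, -0.015, 0.004]
ft_force: [-0.6, 1.9, -2.1]
grip_width: 0.0433
```

```bash
python3 fd.py
```

```text
t 6.8 pos [0.5188 0.177  0.0637] yaw -92.45 z [ 0.027 -0.016 -1.   ] F [-0.6  1.9 -2.1] M [0.54 0.06 0.34] w 0.0433 q6 1.77
328 305; 329 305; 330 305; 331 305; 332 305; 333 304; 334 305; 335 305; 336 302; 337 303; 338 302; 339 302; 340 303; 341 302; 342 302; 343 302; 344 302; 345 302;
```

Call:
{"fn": "carry_out", "kwargs": {
  "steps": [
    [[0,0,-0.05],-5,0.8],
    [[0,0,-0.05],-5,0.8],
    [[0,0,-0.05],-5,0.8],
    [[0,0,-0.05],-5,0.8]
  ]
}}

```text
time: 7.25
position: [0.5186, 0.1787, 0.0625]
tool_rot: [-0.554, 0.833, -0.015, 0.003]
ft_force: [-2.4, 1.7, 1.6]
grip_width: 0.0429
```

```bash
python3 fd.py
```

```text
t 7.25 pos [0.5186 0.1787 0.0625] yaw -112.74 z [ 0.021 -0.021 -1.   ] F [-2.4  1.7  1.6] M [ 1.09 -0.08  0.6 ] w 0.0429 q6 2.14
328 305; 329 305; 330 305; 331 306; 332 305; 333 305; 334 305; 335 305; 336 303; 337 297; 338 295; 339 295; 340 293; 341 291; 342 289; 343 280; 344 278; 345 275;
```

Call:
{"fn": "carry_out", "kwargs": {
  "steps": [
    [[0,-0.05,-0.05],-5,0.8],
    [[0,-0.05,-0.05],-5,0.8],
    [[0,-0.05,0],0,0.8]
  ]
}}

```text
time: 7.6
position: [0.5186, 0.1798, 0.063]
tool_rot: [-0.479, 0.877, -0.014, 0.004]
ft_force: [-0.9, 1.5, -4.2]
grip_width: 0.0433
```

```bash
python3 st.py
```

```text
t 7.6 pos [0.5186 0.1798 0.063 ] yaw -122.7 z [ 0.02 -0.02 -1.  ] F [-0.9  1.5 -4.2] M [ 1.12 -0.29  0.31] w 0.0433 q6 2.31
```

Call:
{"fn": "carry_out", "kwargs": {
  "steps": [
    [[0,0,0],0,0],
    [[0,0,0],0,0],
    [[0,0,0.5],0,0],
    [[0,0,0.8],4,0],
    [[0,-0.05,0.3],8,0],
    [[0,-0.05,0],8,0],
    [[0,-0.05,0],8,0],
    [[0,-0.05,0],8,0],
    [[0,-0.05,0],8,0],
    [[0,0,0],8,0]
  ]
}}

```text
time: 8.6
position: [0.5213, 0.1729, 0.0824]
tool_rot: [0.829, -0.559, 0.014, -0.01]
ft_force: [-0.1, 0.7, 0.3]
grip_width: 0.0869
```

```bash
python3 - <<'E'
from st import *
st()
s=cam("side");o=np.load("m.npz")["side"]
A=np.hstack([s["pixels"][265:325,300:350,::-1],o[265:325,300:350,::-1].astype(np.uint8)])
cv2.imwrite("pics/a6.png",cv2.resize(A,None,fx=8,fy=8,interpolation=cv2.INTER_CUBIC))
E
```

```text
t 8.6 pos [0.5213 0.1729 0.0824] yaw -68.02 z [ 0.034  0.001 -0.999] F [-0.1  0.7  0.3] M [0.01 0.08 0.02] w 0.0869 q6 1.31
```

View pics/a6.png

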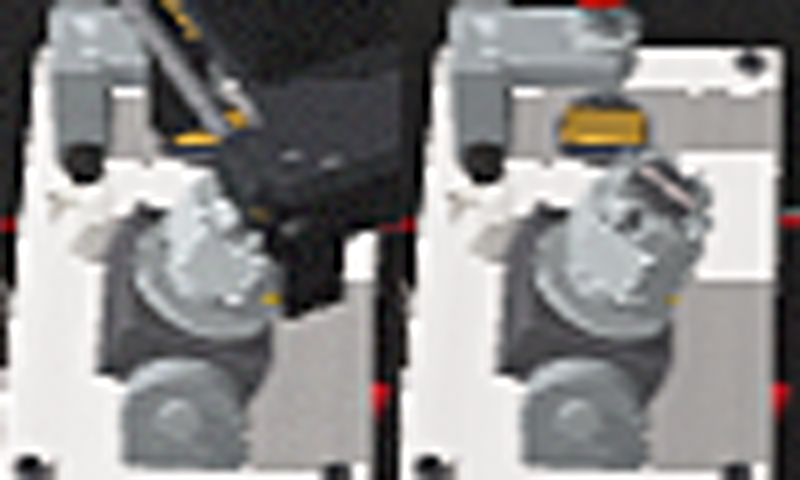

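Call:
{"fn": "carry_out", "kwargs": {
  "steps": [
    [[-0.2,0.35,-1],0,0],
    [[0,0,-0.9],0,0.2],
    [[0,0,0],0,0.4],
    [[0,0,0],0,0.4],
    [[0,0,0],0,0.5],
    [[0,0,0],0,0.5],
    [[0,0,0],0,0.6]
  ],
  "squeeze": 4
}}

```text
time: 9.35
position: [0.5195, 0.1755, 0.0617]
tool_rot: [0.828, -0.561, 0.014, -0.009]
ft_force: [0.3, -4.2, -0.5]
grip_width: 0.048
```

```bash
python3 st.py
```

```text
t 9.35 pos [0.5195 0.1755 0.0617] yaw -68.21 z [ 0.034 -0.001 -0.999] F [ 0.3 -4.2 -0.5] M [-0.66 -0.04 -0.1 ] w 0.048 q6 1.32
```

Call:
{"fn": "carry_out", "kwargs": {
  "steps": [
    [[0,-0.1,0],0,0.6],
    [[0,-0.05,0],0,0.8],
    [[0,0,0],0,0.8]
  ],
  "squeeze": 12
}}

```text
time: 9.65
position: [0.5195, 0.1754, 0.0617]
tool_rot: [0.828, -0.561, 0.014, -0.01]
ft_force: [-0.5, 0.6, -1.2]
grip_width: 0.0473
```

```bash
python3 st.py
```

```text
t 9.65 pos [0.5195 0.1754 0.0617] yaw -68.27 z [ 0.034  0.001 -0.999] F [-0.5  0.6 -1.2] M [-0.07 -0.08  0.05] w 0.0473 q6 1.32
```

Call:
{"fn": "carry_out", "kwargs": {
  "steps": [
    [[0,0,0],0,0.8],
    [[0,0,-0.03],-4,0.8],
    [[0,0,-0.03],-5,0.8],
    [[0,0,-0.03],-5,0.8],
    [[0,0,0],0,0.8]
  ],
  "squeeze": 25
}}

```text
time: 10.15
position: [0.5195, 0.1764, 0.0606]
tool_rot: [0.751, -0.66, 0.015, -0.009]
ft_force: [-1.1, -0.3, -1.9]
grip_width: 0.0453
```

```bash
python3 st.py
```

```text
t 10.15 pos [0.5195 0.1764 0.0606] yaw -82.59 z [ 0.034 -0.006 -0.999] F [-1.1 -0.3 -1.9] M [ 0.38 -0.07  0.12] w 0.0453 q6 1.58
```

Call:
{"fn": "carry_out", "kwargs": {
  "steps": [
    [[0,0,-0.03],-4.5,0.8],
    [[0,0,-0.03],-4,0.8],
    [[0,0,0],0,0.8]
  ]
}}

```text
time: 10.45
position: [0.5195, 0.177, 0.0602]
tool_rot: [-0.701, 0.713, -0.015, 0.008]
ft_force: [-1.3, -0.7, -2.0]
grip_width: 0.0445
```

```bash
python3 st.py
```

```text
t 10.45 pos [0.5195 0.177  0.0602] yaw -90.96 z [ 0.034 -0.01  -0.999] F [-1.3 -0.7 -2. ] M [ 0.45 -0.05  0.11] w 0.0445 q6 1.74
```

Call:
{"fn": "carry_out", "kwargs": {
  "steps": [
    [[0,0,0],0,0],
    [[0,0,0],0,0],
    [[0,0,0.5],0,0],
    [[0,0,3],0,0],
    [[0,0,5],0,0],
    [[0,-2,5],4,0.5],
    [[-1,-5,0],4,1],
    [[-1,-5,0],4,1],
    [[-1,-5,0],4,1],
    [[-1,-5,0],4,1]
  ]
}}

```text
time: 11.45
position: [0.4814, -0.0418, 0.2021]
tool_rot: [0.824, -0.566, 0.02, -0.011]
ft_force: [1.5, 1.0, 0.9]
grip_width: 0.0525
```

Call:
{"fn": "carry_out", "kwargs": {
  "steps": [
    [[-1,-5,0],0,1],
    [[0,0,0],0,1]
  ]
}}

```text
time: 11.65
position: [0.4712, -0.0969, 0.2038]
tool_rot: [0.823, -0.568, 0.023, -0.011]
ft_force: [-0.0, 0.2, 0.3]
grip_width: 0.0367
```

```bash
python3 - <<'E'
from st import *
st(); out={}
for n in("side","top"): out[n]=np.mean([cam(n)["pixels"].astype(float) for _ in range(4)],axis=0)
np.savez("m2.npz",**out)
A=cv2.resize(out["side"][275:310,310:350,::-1].astype(np.float32),None,fx=10,fy=10,interpolation=cv2.INTER_CUBIC)
B=cv2.resize(out["top"][233:263,238:270,::-1].astype(np.float32),None,fx=11.67,fy=11.67,interpolation=cv2.INTER_CUBIC)
cv2.imwrite("pics/a7.png",np.clip(np.hstack([A,B[:350]]),0,255).astype(np.uint8))
np.set_printoptions(linewidth=250)
print((out["side"][292:308,326:342,0]-out["side"][292:308,326:342,2]).astype(int))
print((out["top"][246:260,242:264,0]-out["top"][246:260,242:264,2]).astype(int))
E
```

```text
t 11.65 pos [ 0.4712 -0.0969  0.2038] yaw -69.29 z [ 0.05  -0.008 -0.999] F [-0.   0.2  0.3] M [ 0.04  0.04 -0.04] w 0.0367 q6 0.75
[[ -6  -3  -3  -4  -5  -5   0   0  -4  -3  -7  -4   0   1   2   2]
 [ -7  -5  -2  -6  -8  -6  -4  -3  -8  -8  -8 -10   0   4   3   3]
 [ -7  -7  -7  -5  -5  -5  -3  -3  -5  -5  -6  25  14   3   2   2]
 [ -7  -7  -7  -3  -5  -5  -6  -6  -3  -5  -5  -4   3   3   3   3]
 [ -8  -8  -9  -5  -4  -3  -2  -2  -4  -5  -5   0   3   3   3   3]
 [ -7  -7  -6  -8  -7  -5  -3  -4  -5  -3  -7   2   3   3   3   2]
 [ -7  -7  -9  -5  -3  -4  -4  -5  -5  -7   3   2   3   3   3   2]
 [ -7  -5  -5  -3  -4  -3  -4  -5  -4  -1   4   5   3   2   3   2]
 [ -6  -7  -6  -4  -5  -5  -6  -5  -8   0   6   7   5   6   6   5]
 [ -3  -8  -3  -2  -4  -3  -4  -7  -1   1   5   5   5   4   6   6]
 [  0  -2  -5  -5  -2  -4  -7  30  59  23   2   5   5   4   6   5]
 [ -4  -4  -6  -3  -4  -4  -3  -5  -1   3   5   4   5   5   5   5]
 [ -5  -5  -5  -5  -1  -2  -6  -4   2   5   5   6   4   5   5   4]
 [ -5  -4  -4  -3  -5  -8  -6  -2   5   6   6   4   6   5   6   7]
 [ -3  -4  -5  -5  -5  -5  -5 
[... 679 characters left out ...]
1   3   1  -1  -3  -5  -8 -10  -9  -6  -5  -3  -2  -1  -2  -1]
 [  0  -2  -5  -8  -8  -3   4   8   4  -2  -6  -7  -8  -8  -6  -4  -2  -1  -1  -1  -1  -1]
 [  0  -2  -3  -6  -7  -2  13  24  14  -1  -7  -8  -7  -5  -3  -1  -1  -1  -1  -1  -1  -1]
 [  0  -1  -2  -4  -5   0  17  27  15  -2  -7  -7  -5  -3  -1   0  -1  -1  -1  -2  -1  -1]
 [ -1  -1  -1  -2  -2   0   8  13   5  -3  -6  -5  -3  -2  -1  -1  -1  -1  -1  -1  -2  -1]
 [  0  -1  -1  -1  -1   0   1   2   0  -2  -3  -2  -1  -1  -1  -1  -1  -1  -1  -1  -1  -1]
 [ -1  -1  -1  -1   0   0  -1  -1  -1  -2  -1  -1  -2  -1  -1  -1  -1   0  -1  -1  -1  -1]
 [ -1  -1  -1  -1  -1  -1  -1   0  -1  -1  -1   0  -1  -1  -1  -1  -1  -1  -1  -1  -1  -1]]
```

View pics/a7.png

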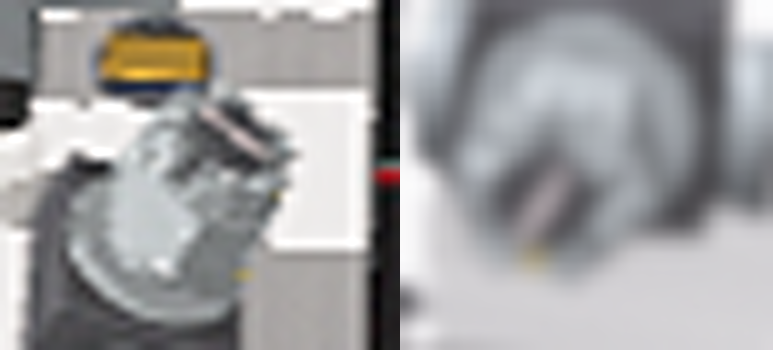

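```bash
python3 - <<'E'
from g import *
m=np.load("m2.npz");mt,_,_=wline(m["top"],(247,253,253,258),0,3);ms=np.array([337.35,294.])
print(mt)
M,e=tri(K["top"],mt,K["side"],ms);print("tri mark",M,e)
for S in([.5119,.1789,.108],[.5126,.1794,.1087],[.5124,.1791,.1085]):
    S=np.array(S)
    for n,p in(("top",mt),("side",ms)):
        r=plane(K[n],*p,S-.0185*a)-S;print(n,"rad",np.linalg.norm(r-(r@a)*a)*1e3,"nut",1.2-ang(r))
    r=M-S;print("tri axial",r@a*1e3,"nut",1.2-ang(r))
E
```

```text
[248.98259494 254.61392405]
tri mark [0.50177548 0.18391285 0.08908773] 2.3400151439981984e-05
top rad 20.845950534079083 nut 1.4170397309350289
side rad 20.369662821139368 nut 1.0649169519218011
tri axial -12.610960144864324 nut 1.399161327920244
top rad 21.39828890360023 nut 1.3804255996823378
side rad 21.09684326911333 nut 1.0602912360951597
tri axial -12.981393712041953 nut 1.3592531990680874
top rad 21.291184754489326 nut 1.397724271862287
side rad 20.892591833394437 nut 1.0686497507852741
tri axial -12.86642765961332 nut 1.3783821534023415
```

Call:
{"fn": "carry_out", "kwargs": {
  "steps": [
    [[0.8,4.5,0],-2,0.3],
    [[0.8,4.5,0],-2,0],
    [[0.8,4.5,0],-2,0],
    [[0.8,4.5,0],-2,0],
    [[0.8,4.5,0],-2,0],
    [[0.8,4.5,-2],-1,0],
    [[0,0,-4],0,0],
    [[0,0,-2],0,0],
    [[0,0,0],0,0]
  ]
}}

```text
time: 12.95
position: [0.5214, 0.1998, 0.123]
tool_rot: [0.77, -0.637, 0.026, -0.013]
ft_force: [-0.4, 0.3, -0.9]
grip_width: 0.0696
```

```bash
python3 st.py
```

```text
t 12.95 pos [0.5214 0.1998 0.123 ] yaw -79.24 z [ 0.056 -0.013 -0.998] F [-0.4  0.3 -0.9] M [ 0.01  0.1  -0.01] w 0.0696 q6 1.58
```

Call:
{"fn": "carry_out", "kwargs": {
  "steps": [
    [[-0.2,-2.3,0],-1.4,0],
    [[0,0,0],0,0],
    [[0,0,-1],0,0]
  ]
}}

```text
time: 13.25
position: [0.5203, 0.1793, 0.1147]
tool_rot: [0.764, -0.645, 0.027, -0.014]
ft_force: [-0.0, 0.3, 0.3]
grip_width: 0.0855
```

```bash
python3 st.py
```

```text
t 13.25 pos [0.5203 0.1793 0.1147] yaw -80.4 z [ 0.059 -0.014 -0.998] F [-0.   0.3  0.3] M [-0.05 -0.03 -0.  ] w 0.0855 q6 1.57
```

Call:
{"fn": "carry_out", "kwargs": {
  "steps": [
    [[-0.1,-0.2,-2],0,0],
    [[0,0,-2],0,0],
    [[0,0,-1.2],0,0.2],
    [[0,0,-0.1],0,0.4],
    [[0,0,0],0,0.4],
    [[0,0,0],0,0.5],
    [[0,0,0],0,0.5],
    [[0,0,0],0,0.6]
  ],
  "squeeze": 4
}}

```text
time: 14.05
position: [0.5226, 0.1789, 0.0629]
tool_rot: [0.765, -0.644, 0.03, -0.017]
ft_force: [1.8, -8.4, -4.7]
grip_width: 0.0484
```

```bash
python3 st.py
```

```text
t 14.05 pos [0.5226 0.1789 0.0629] yaw -80.22 z [ 0.068 -0.013 -0.998] F [ 1.8 -8.4 -4.7] M [-1.28 -0.09 -0.04] w 0.0484 q6 1.57
```

Call:
{"fn": "carry_out", "kwargs": {
  "steps": [
    [[-0.2,-0.25,0],0,0.6],
    [[-0.1,-0.1,0],0,0.8],
    [[0,0,0],0,0.8],
    [[0,0,0],0,0.8]
  ],
  "squeeze": 12
}}

```text
time: 14.45
position: [0.5229, 0.1765, 0.063]
tool_rot: [0.764, -0.644, 0.032, -0.02]
ft_force: [0.2, -0.1, -2.9]
grip_width: 0.0433
```

```bash
python3 st.py
```

```text
t 14.45 pos [0.5229 0.1765 0.063 ] yaw -80.24 z [ 0.076 -0.011 -0.997] F [ 0.2 -0.1 -2.9] M [-0.27 -0.03  0.07] w 0.0433 q6 1.56
```

Call:
{"fn": "carry_out", "kwargs": {
  "steps": [
    [[-0.1,0,0],0,0.9],
    [[-0.1,0,0],-3,0.9],
    [[-0.1,0,0],-4,0.9],
    [[-0.1,0,0],-4,0.9],
    [[0,0,0],0,0.9]
  ],
  "squeeze": 45
}}

```text
time: 14.95
position: [0.5226, 0.1767, 0.0625]
tool_rot: [-0.698, 0.715, -0.037, 0.02]
ft_force: [0.2, -1.4, -3.2]
grip_width: 0.0415
```

```bash
python3 st.py
```

```text
t 14.95 pos [0.5226 0.1767 0.0625] yaw -91.47 z [ 0.08  -0.025 -0.996] F [ 0.2 -1.4 -3.2] M [ 0.57 -0.07  0.2 ] w 0.0415 q6 1.79
```

Call:
{"fn": "carry_out", "kwargs": {
  "steps": [
    [[-0.1,0,0],-2.5,0.9],
    [[0,0,0],0,0.9],
    [[0,0,0],0,0.9]
  ]
}}

```text
time: 15.25
position: [0.5225, 0.1768, 0.0627]
tool_rot: [-0.683, 0.729, -0.038, 0.021]
ft_force: [1.2, 0.3, -6.0]
grip_width: 0.0412
```

```bash
python3 st.py
```

```text
t 15.25 pos [0.5225 0.1768 0.0627] yaw -93.74 z [ 0.082 -0.027 -0.996] F [ 1.2  0.3 -6. ] M [ 0.76 -0.28  0.35] w 0.0412 q6 1.83
```

Call:
{"fn": "carry_out", "kwargs": {
  "steps": [
    [[0,0,0],0,0],
    [[0,0,0],0,0],
    [[0,0,0.5],0,0],
    [[0,0,3],0,0],
    [[0,0,5],0,0.3],
    [[0,-2,5],4,1],
    [[-1,-5,0],4,1],
    [[-1,-5,0],4,1],
    [[-1,-5,0],4,1],
    [[-1,-5,0],4,1]
  ],
  "squeeze": 20
}}

```text
time: 16.25
position: [0.4821, -0.0396, 0.2066]
tool_rot: [0.808, -0.588, 0.039, -0.028]
ft_force: [1.8, 0.3, -0.6]
grip_width: 0.0335
```

Call:
{"fn": "carry_out", "kwargs": {
  "steps": [
    [[-1,-5,0],0,1],
    [[0,0,0],0,1]
  ]
}}

```text
time: 16.45
position: [0.4718, -0.0946, 0.2087]
tool_rot: [0.806, -0.59, 0.041, -0.028]
ft_force: [0.7, 0.6, 0.3]
grip_width: 0.0175
```

```bash
python3 - <<'E'
from st import *
st(); out={}
for n in("side","top"): out[n]=np.mean([cam(n)["pixels"].astype(float) for _ in range(4)],axis=0)
np.savez("m3.npz",**out)
A=cv2.resize(out["side"][275:310,310:350,::-1].astype(np.float32),None,fx=10,fy=10,interpolation=cv2.INTER_CUBIC)
B=cv2.resize(out["top"][233:263,238:270,::-1].astype(np.float32),None,fx=11.67,fy=11.67,interpolation=cv2.INTER_CUBIC)
cv2.imwrite("pics/a8.png",np.clip(np.hstack([A,B[:350]]),0,255).astype(np.uint8))
np.set_printoptions(linewidth=250)
print((out["side"][290:305,330:342,0]-out["side"][290:305,330:342,2]).astype(int))
print((out["top"][246:260,240:258,0]-out["top"][246:260,240:258,2]).astype(int))
# predicted mark positions
S=np.array([.5124,.1791,.1085])
for nut in(1.29,1.4,1.5,1.6,1.66,1.7,1.8):
    d=np.cos(1.2-nut)*e0-np.sin(1.2-nut)*Y
    for ax in(-.0125,-.0185):
        P=S+ax*a+.0205*d; print(nut,ax,proj(K["top"],P).round(2),proj(K["side"],P).round(2))
E
```

```text
t 16.45 pos [ 0.4718 -0.0946  0.2087] yaw -72.49 z [ 0.099 -0.004 -0.995] F [0.7 0.6 0.3] M [ 0.06  0.05 -0.  ] w 0.0175 q6 0.77
[[ -5  -4  -2  -5  -2   7   6   0  -7   5   3   2]
 [ -6  -5  -1  -3  -3  -1  -3  -5  -6   3   3   2]
 [ -7  -3  -2  -4  -1  -4 -10  -7  -4   2   2   2]
 [ -4  -8  -4  -6 -10  -7  -7  -7  -4   4   4   4]
 [ -7  -4  -3  -2  -7  -7  -7  28   8   2   2   3]
 [ -3  -3  -4  -4  -4  -4  30  99  21   1   3   3]
 [ -4  -4  -5  -6  -6  -6  -7  -4  -1   1   3   2]
 [ -3  -3  -4  -6  -9 -13  40  12   1   2   3   3]
 [ -5  -5  -6  -7  -9  41  12   0   2   3   4   2]
 [ -3  -3  -5  -7  -4   0   5   4   2   2   3   2]
 [ -6  -6  -6 -12  30  27   3   5   5   7   6   6]
 [ -4  -6 -12  58  30  -2   4   5   6   4   5   5]
 [ -3  -5 -12  85  92  19   4   4   4   5   6   5]
 [ -5  -3  -7 -11  -4   2   4   6   5   6   5   4]
 [ -3  -5  -6  -5   1   6   5   4   5   6   6   5]]
[[ -4  -4  -7  -9 -11 -11 -10  -8  -6  -6  -5  -3  -4  -7  -9  -9 -10 -10]
 [ -2  -3  -6  -9 -11 -10  -8  -5  -5  -4  -1   0  -2  -5  -8 -10 -10  -9]
 [  0  -2  -4  -8  -9  -8  -6  -4  -3  -1   1   1   0  
[... 821 characters left out ...]
-1  -1   0  -1  -1  -1]]
1.29 -0.0125 [[249.44 255.47]] [[338.11 293.78]]
1.29 -0.0185 [[249.87 254.58]] [[337.19 295.16]]
1.4 -0.0125 [[248.61 255.23]] [[337.97 294.32]]
1.4 -0.0185 [[249.05 254.35]] [[337.05 295.7 ]]
1.5 -0.0125 [[247.88 254.95]] [[337.78 294.78]]
1.5 -0.0185 [[248.32 254.07]] [[336.85 296.16]]
1.6 -0.0125 [[247.18 254.6 ]] [[337.51 295.2 ]]
1.6 -0.0185 [[247.62 253.72]] [[336.59 296.58]]
1.66 -0.0125 [[246.78 254.37]] [[337.33 295.44]]
1.66 -0.0185 [[247.22 253.48]] [[336.4  296.81]]
1.7 -0.0125 [[246.52 254.19]] [[337.19 295.58]]
1.7 -0.0185 [[246.96 253.31]] [[336.27 296.96]]
1.8 -0.0125 [[245.9  253.73]] [[336.81 295.91]]
1.8 -0.0185 [[246.34 252.85]] [[335.88 297.29]]
```

View pics/a8.png

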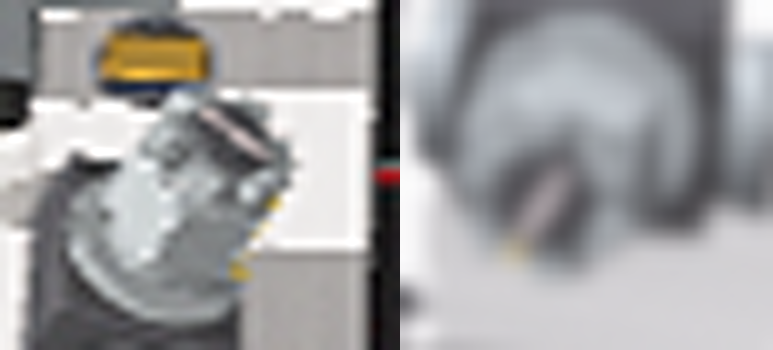

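```bash
python3 - <<'E'
from g import *
def ridge(im,p0,p1,f):
    p0,p1=np.array(p0),np.array(p1);d=(p1-p0)/np.linalg.norm(p1-p0);n=np.array([-d[1],d[0]])
    I=f(im).astype(np.float32);pts=[];o=np.linspace(-2,2,41)
    for t in np.linspace(0,1,15):
        q=(p0+t*(p1-p0)+o[:,None]*n).astype(np.float32)
        pr=cv2.remap(I,q[:,:1].T.copy(),q[:,1:].T.copy(),cv2.INTER_CUBIC)[0]
        w=np.clip(pr-np.median(pr)-.3*(pr.max()-np.median(pr)),0,None); w[np.abs(o-o[np.argmax(w)])>1.2]=0
        pts.append(p0+t*(p1-p0)+(w*o).sum()/w.sum()*n)
    v=cv2.fitLine(np.array(pts,np.float32),cv2.DIST_HUBER,0,.01,.01).ravel(); return v[2:],v[:2]
S0=np.array([.5124,.1791,.1085]); rb=lambda i:i[...,0]-i[...,2]; g=lambda i:i.mean(2)
ims={k:np.load(k+".npz") for k in("m","m2","m3")}
for k in ims:
    for n,p0,p1 in(("top",(251.3,247.8),(248.3,252.2)),("side",(331,286.4),(335.4,289.8))):
        for f in(rb,g):
            c,d=ridge(ims[k][n],p0,p1,f);v=plane(K[n],*(c+3*d),S0)-plane(K[n],*(c-3*d),S0);v=v if v@e0>0 else -v
            print(k,n,c,"phi",round(-ang(v),3))
for k in("m2","m3"):
    D=rb(ims[k]["top"])-rb(ims["m"]["top"]);D=np.clip(D[250:259,243:253]-3,0,None);v,u=np.mgrid[250:259,243:253]
    p=((D*u).sum()/D.sum(),(D*v).sum()/D.sum())
    for ax in(-.0185,-.0155):
        r=plane(K["top"],*p,S0+ax*a)-S0;print(k,p,ax,"nut",1.2-ang(r),"rad",np.linalg.norm(r-(r@a)*a))
E
```

```text
m top [249.63493 250.39389] phi 0.447
m top [250.00009 249.67603] phi 0.44
m side [333.14383 287.8479 ] phi 0.46
m side [333.20572 287.96268] phi 0.464
m2 top [250.21678 249.54755] phi 0.453
m2 top [249.8823  249.87195] phi 0.443
m2 side [333.16733 287.88245] phi 0.482
m2 side [333.20953 287.95773] phi 0.458
m3 top [250.23257 249.37415] phi 0.397
m3 top [249.78809 250.03792] phi 0.442
m3 side [333.4553  288.15936] phi 0.452
m3 side [333.2033  287.96582] phi 0.461
m2 (np.float64(248.94331983805668), np.float64(254.6693657219973)) -0.0185 nut 1.4002475154161294 rad 0.0214818412393063
m2 (np.float64(248.94331983805668), np.float64(254.6693657219973)) -0.0155 nut 1.390927950710658 rad 0.02005687980757447
m3 (np.float64(247.378223495702), np.float64(254.16332378223495)) -0.0185 nut 1.598629190389905 rad 0.02197912297628843
m3 (np.float64(247.378223495702), np.float64(254.16332378223495)) -0.0155 nut 1.602843646389613 rad 0.020542173623251187
```

Call:
{"fn": "carry_out", "kwargs": {
  "steps": [
    [[1.3,3.6,0],0,1],
    [[1.3,3.6,0],0,1],
    [[1.3,3.6,0],0,1],
    [[1.3,3.2,-2],0,1],
    [[0,0,-3],0,1],
    [[0,0,-3],0,1],
    [[0,0,0],0,1]
  ]
}}

```text
time: 17.55
position: [0.5281, 0.0669, 0.1268]
tool_rot: [0.813, -0.58, 0.042, -0.031]
ft_force: [-0.2, 0.1, -0.2]
grip_width: 0.0006
```

```bash
python3 st.py
```

```text
t 17.55 pos [0.5281 0.0669 0.1268] yaw -71.09 z [ 0.104  0.001 -0.995] F [-0.2  0.1 -0.2] M [-0.    0.16  0.06] w 0.0006 q6 1.14
```

Call:
{"fn": "carry_out", "kwargs": {
  "steps": [
    [[-0.2,-1.5,0],0,1],
    [[0,0,-1],0,1],
    [[-0.05,0,-1],0,1],
    [[-0.05,0,-0.2],0,1]
  ]
}}

```text
time: 17.95
position: [0.5266, 0.0546, 0.1056]
tool_rot: [0.814, -0.578, 0.043, -0.032]
ft_force: [-0.9, 0.2, -0.1]
grip_width: 0.0007
```

```bash
python3 - <<'E'
from st import *
st(); s=cam("side"); A=s["pixels"][235:295,290:360,::-1].astype(float); A=np.clip(255*(A/255)**.5,0,255).astype(np.uint8)
cv2.imwrite("pics/a9.png",cv2.resize(A,None,fx=9,fy=9,interpolation=cv2.INTER_CUBIC))
print(proj(K["side"],[.525,.052,.096]))
E
```

```text
t 17.95 pos [0.5266 0.0546 0.1056] yaw -70.85 z [ 0.107  0.001 -0.994] F [-0.9  0.2 -0.1] M [ 0.01  0.05 -0.07] w 0.0007 q6 1.1
[[324.81690806 260.48957464]]
```

View pics/a9.png

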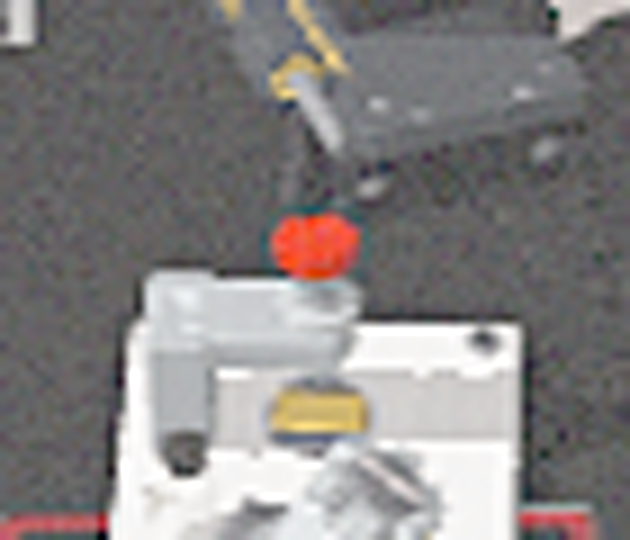

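Call:
{"fn": "carry_out", "kwargs": {
  "steps": [
    [[-0.1,-0.1,-1],0,1],
    [[0,0,-0.7],0,1],
    [[0,0,-0.2],0,1]
  ]
}}

```text
time: 18.3
position: [0.5266, 0.0539, 0.0865]
tool_rot: [0.814, -0.578, 0.045, -0.032]
ft_force: [-0.7, 0.9, 6.0]
grip_width: 0.0004
```

```bash
python3 st.py
```

```text
t 18.3 pos [0.5266 0.0539 0.0865] yaw -70.85 z [ 0.11   0.001 -0.994] F [-0.7  0.9  6. ] M [0.05 0.22 0.03] w 0.0004 q6 1.1
```

Call:
{"fn": "carry_out", "kwargs": {
  "steps": [
    [[-0.03,0,-0.4],0,1],
    [[0,0,-0.4],0,1],
    [[0,0,-0.3],0,1]
  ]
}}

```text
time: 18.6
position: [0.5266, 0.0539, 0.0779]
tool_rot: [0.814, -0.578, 0.045, -0.033]
ft_force: [-7.8, -1.1, 33.0]
grip_width: 0.0004
```

```bash
python3 st.py
```

```text
t 18.6 pos [0.5266 0.0539 0.0779] yaw -70.84 z [ 0.112  0.001 -0.994] F [-7.8 -1.1 33. ] M [ 0.02  1.04 -0.08] w 0.0004 q6 1.1
```

Call:
{"fn": "carry_out", "kwargs": {
  "steps": [
    [[0,0,1],0,1],
    [[0,0,2],0,1],
    [[0,0,4],0,1],
    [[0,0,4],0,1],
    [[-1,-4,0],0,1],
    [[-1,-5,0],0,1],
    [[-1,-5,0],0,1],
    [[0,0,0],0,1]
  ]
}}

```text
time: 19.4
position: [0.4987, -0.0898, 0.1947]
tool_rot: [0.815, -0.576, 0.05, -0.034]
ft_force: [0.9, 0.1, -0.5]
grip_width: 0.0005
```

```bash
python3 - <<'E'
from st import *
st(); S0=np.array([.5124,.1791,.1085])
s=cam("side");t=np.mean([cam("top")["pixels"].astype(float) for _ in range(3)],axis=0);o=np.load("m.npz")
D=(t[...,0]-t[...,2])-(o["top"][...,0]-o["top"][...,2]);D=np.clip(D[250:259,243:253]-3,0,None);v,u=np.mgrid[250:259,243:253]
p=((D*u).sum()/D.sum(),(D*v).sum()/D.sum());r=plane(K["top"],*p,S0-.017*a)-S0;print("nut",1.2-ang(r))
for n,im,b in(("side",s["pixels"],(315,252,335,270)),("top",t.astype(np.uint8),(290,238,308,256))):
    for j in(im,o[n].astype(np.uint8)):
        m=cv2.inRange(cv2.cvtColor(j,cv2.COLOR_RGB2HSV),(0,150,120),(8,255,255))[b[1]:b[3],b[0]:b[2]];M=cv2.moments(m,True);print(n,"cap",M["m10"]/M["m00"]+b[0],M["m01"]/M["m00"]+b[1],M["m00"])
for n,im in(("side",s["pixels"]),("top",t)):
    d=np.abs(im.astype(float)-o[n]).max(2)>60; k,l,stt,c=cv2.connectedComponentsWithStats(d.astype(np.uint8));print(n,[stt[i].tolist() for i in range(1,k) if stt[i,4]>12])
E
```

```text
t 19.4 pos [ 0.4987 -0.0898  0.1947] yaw -70.57 z [ 0.121 -0.003 -0.993] F [ 0.9  0.1 -0.5] M [0.03 0.03 0.01] w 0.0005 q6 0.76
nut 1.5995128993922063
side cap 324.55 261.65 60.0
side cap 324.5409836065574 261.5245901639344 61.0
top cap 298.96078431372547 246.5686274509804 51.0
top cap 298.96078431372547 246.5686274509804 51.0
side [[321, 0, 122, 129, 5854], [438, 0, 69, 128, 5557], [425, 41, 8, 10, 41], [407, 129, 58, 100, 3619], [454, 128, 77, 51, 1994], [325, 133, 35, 66, 908], [495, 160, 7, 12, 44], [310, 164, 8, 8, 22], [528, 164, 26, 41, 698], [509, 167, 10, 9, 38], [321, 169, 19, 35, 252], [507, 179, 14, 5, 34], [488, 214, 39, 19, 145], [466, 219, 10, 11, 54], [482, 229, 15, 4, 16], [469, 231, 5, 5, 13], [434, 232, 36, 33, 612], [525, 236, 7, 9, 26], [521, 272, 31, 12, 250], [324, 290, 6, 4, 13], [334, 293, 4, 8, 13], [326, 296, 6, 7, 16]]
top [[366, 236, 17, 8, 57], [333, 239, 76, 47, 2123], [325, 251, 15, 7, 35], [313, 257, 5, 10, 31], [307, 285, 47, 54, 1309], [344, 285, 58, 11, 270], [354, 291, 49, 72, 1094], [322, 339, 46, 23, 717], [484, 342, 156, 138, 15256], [578, 353, 8, 5, 29], [266, 364, 29, 60, 794], [370, 365, 168, 115, 4192], [379, 376, 8, 5, 13], [369, 382, 5, 12, 55], [193, 391, 40, 16, 194], [148, 399, 142, 81, 7187], [293, 400, 49, 55, 852], [305, 400, 8, 12, 43], [343, 407, 39, 73, 1034], [339, 409, 11, 13, 64], [345, 413, 18, 12, 165], [383, 415, 102, 21, 976], [383, 418, 13, 10, 70], [470, 428, 23, 11, 94], [380, 437, 13, 8, 73], [465, 437, 10, 4, 26], [394, 438, 14, 7, 42], [452, 439, 12, 4, 37], [408, 442, 11, 3, 23], [307, 465, 36, 15, 193], [290, 470, 5, 10, 19], [301, 472, 35, 8, 205], [511, 473, 16, 7, 48]]
```

```bash
python3 -c "
from rig import robot
print(robot.hand_in())"
```

```text
the job is handed in; nothing more can be done
None
```

I tightened the nut in three grips, stopped it near the cotter-hole direction, pressed the punch until it bottomed, let go and handed the job in at about 19.4 s. No verdict was reported, and the nut's final angle is my least certain result.

**Nut angle:**
- The target is about 1.65 rad (white line at 0.45 rad past tight).
- The final top view puts the nut at about 1.60 rad, and the jaw direction while gripping the flats said about 1.64.
- Both are above 1.17 and inside the 0.09 rad band, on the short side, but they disagree by about 0.04 rad. I did not nudge it further.

**Punch:** the force rose to 33 N after about 8.6 mm more travel than at first contact, so it was fully down. In the last pictures the red cap is back at its starting pixels.

**Bystanders:** comparing the last pictures with the first, I saw changes only at the arm and the nut. The robot was clear of everything.

**Checks that disagreed:**
- The fingertips stood about 35 mm higher than the reported tool position implied. I set the heights from the pictures and from contact instead.
- The tool's tilt drifted to about 7° over the run, and the moves could not correct it.
- The nut lagged about 0.2 rad in the jaws on the second grip. The third grip, at higher squeeze, made that up.

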